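# Press the glued seam of a cup blank with a burnisher

### The arm

A 6-joint arm with a two-finger parallel gripper is mounted at the origin on the work surface. World frame = base frame: x ahead of the robot, y to its left, z up, the work surface at z = 0. Lengths are in m, angles in rad, forces in N, time in s.
With the tool pointing down it reaches from about 0.35 to 0.975 m from the base axis. Payload 4.9 kg.
Tool frame: the origin (TCP) lies on the centre line of the jaws, within the pads' length; the fingertips stand manip.tcp_to_tips ahead of it and the grasp point (between the pads) is the TCP (manip.tcp_to_tips is the distance from the TCP to the fingertips, in m); y points along the fingers, z is the direction in which the jaws open and shut, and the axes are right-handed (so a half turn about y gives the same grasp; the last joint's range is limited). The gripper opens to 85 mm and grips with 20 to 120 N. Pads are 22 mm wide; open, the fingers measure 114 mm over their backs; the gripper's body (76 mm by 85 mm) begins 54 mm behind the grasp point. The pads swing forward as they close: fully open they stand 13 mm farther back than shut.
Start: joints at [-1.435, 0.053, 1.613, -0, 1.476, -0.119], TCP at [0.158, -0.605, 0.229] pointing down, gripper open.
Joint ranges: [-3.01, 3.01], [-1.01, 2.22], [0.06, 2.58], [-1.02, 4.17], [0.09, 2.62], [-3.14, 3.14]. Speed limits (rad/s): [2.57, 2.57, 3.14, 3.14, 3.14, 3.14].

### API

Orientations are given as a unit quaternion [w, x, y, z].
In Python, from plant import manip gives the robot as it stands.
- The arm moves only by the tool apply_moves, never from a script. Its argument "moves" is a list of rows, each a list of 7 numbers: the gripper's target within -1 to 1 (shut at 1, half-way at 0, fully open at -1), then the shift along the tool's x, y, z in mm, then the turn, a rotation vector about the tool's x, y, z in degrees. A call has 1 to 20 rows; each row shifts and turns the commanded pose from where the row before left it, along the tool's axes as they then stand; what a row does not reach is not made up. A row lasts 1/10 s, in which the tool goes at most 50 mm and 8.59 degrees, less where a joint would pass 70% of its speed; a pose out of reach is approached as far as the arm can. A call with a gripper value outside its range is refused whole. The fingers move at their own pace and stop on an object; the grip force is fixed at half the most. Time passes only in rows, so rows that do not move let the fingers close. It gives the time, the measured TCP pose, the force and the opening at its end, in the units of the state.
- manip.state(): the state, without advancing time (a new reading comes with each control period).
- manip.grab_frame(name): name is "scene" or "side" or "wrist"; returns the picture (384x512x3 uint8, blue, green, red); there is no depth.
- manip.calibration(name): a dict with "mtx" (3x3 intrinsics, pixels), "T" (4x4, takes a point from camera to world coordinates); the wrist camera has in their place "T_tool_cam" (4x4, takes a point from camera to tool coordinates, whose origin is the TCP and whose axes are the tool frame's). Camera axes: x right, y down, z forward; pixel columns grow to the right and rows downward; lengths in m; the calibration is good to about 2 mm. A picture is of the moment at which its call begins: read the wrist's pose just before it. calibration takes no time and is no camera call.
- manip.job_done(): hands the job in, once; it reports no verdict.
The state is a dict: "time": time; "joint_pos": joint angles; "joint_vel": joint speeds; "joint_efforts": joint torques, N m; "tool_pos": TCP position; "tool_rot": TCP orientation; "contact_force": force on the tool from outside, world axes, zero at the start; "ft_torque": the same for the moment, N m; "gripper_width": opening from 0.0 (shut) to 1.0 (fully open).
Only numpy, scipy, OpenCV 4.12 (cv2) and the standard library are available. Lean on these libraries where they do the work, as an engineer would, in place of code of your own. Each camera call takes 0.05 s, during which the arm holds its last target. There are 200 camera calls.

### The job

Slide the blue-handled burnisher straight up out of its slot in the white holder, set its nose on the green end of the jig's curved seam strip and press lightly, so that the sprung strip sinks a few millimetres without bottoming. Keeping it pressed, draw the nose slowly (about 3 cm a second) along the strip to the red end in one unbroken stroke, then lift off and hang the burnisher upright in its slot again. Leave the orange gauge, the cups and the lids where they are.

Things in the scene. Friction and masses are not known exactly. Their poses are not given: they have to be found in the camera images.
- burnisher: Flat tool 155 mm tall, 90 g, hanging by its shoulders in either slot of the holder. Origin at the nose tip, z up to the handle, x along the width, y through the thickness. Steel pin nose, ball end, 8 diameter, z 0-30 mm; steel blade 30 wide, 8 thick, z 29-86; blue shoulder bar 56 wide, 12 thick, z 85-93; blue handle 36 wide, 10 thick, z 93-155. At rest its nose is 15 mm above the table
- gauge: Bystander: the same kind of flat tool with an orange handle and a square blade end, hanging in the other slot; same origin and axes
- holder: White fixed block, 160 (x) by 60 (y) by 100 mm high, origin at the centre of its underside. Two upright slots centred at x = -38 and +38 mm, y = 0, each 40 mm (x) by 15 mm (y), open at the top, floor 8 mm above the table; the shoulders of the tools rest level with its top
- jig: Fixed blue plate 120 (x) by 210 (y) by 18 mm, origin at its underside's centre, a white cup blank on it. The seam strip is an arc of radius 150 mm about x = -125, y = 0 mm, from -0.64 to 0.64 rad (from the x axis, counterclockwise seen from above): black, green end -0.64 to -0.43, red end 0.43 to 0.64. Fixed aluminium rails, tops 34 mm above the table, leave a 20 mm channel open at both ends
- strip (a joint): How far the sprung seam strip (two round bars side by side, 20 mm wide in all, free tops 26 mm above the table; the nose rides 1 mm lower in the valley between them, the centre line) is pushed down, m: 0 free, 0.008 bottomed. The whole strip sinks level; it needs about 1 N plus 1 N per mm
- seam_start (a point): Centre of the strip's green end, level with its top (moves down with the strip)
- seam_q1 (a point): Point on the strip's centre line, level with its top, a quarter of the way from green to red
- seam_mid (a point): Middle of the strip's centre line, level with its top
- seam_q3 (a point): Point on the strip's centre line, level with its top, three quarters of the way from green to red
- seam_end (a point): Centre of the strip's red end, level with its top
- cup_stack: Bystander: nested stack of white paper cups, upside down, 77 mm across, 133 mm high, loose; origin at the centre of its underside
- lid_stack: Bystander: stack of white cup lids, 90 mm across, 40 mm high, loose; origin at the centre of its underside

How it is judged:
On the way, in this order (a step that is already met when the one before it is completed fails the run):
1. the burnisher is drawn up clear of the holder (z of burnisher in the frame of holder above 0.102 m), for 0.1 s.
2. its nose presses the green end of the strip down by more than 1 mm (distance between burnisher and seam_start below 0.016 m and value of joint strip above 0.001 m), for 0.1 s.
3. the pressing nose passes the quarter point (distance between burnisher and seam_q1 below 0.013 m and value of joint strip above 0.001 m), for 0.1 s.
4. the pressing nose passes the middle (distance between burnisher and seam_mid below 0.013 m and value of joint strip above 0.001 m), for 0.1 s.
5. the pressing nose passes the three-quarter point (distance between burnisher and seam_q3 below 0.013 m and value of joint strip above 0.001 m), for 0.1 s.
6. the pressing nose reaches the red end (distance between burnisher and seam_end below 0.016 m and value of joint strip above 0.001 m), for 0.1 s.
At the end, for the whole second after the job is handed in: The burnisher hangs at rest in its slot (shoulders on the holder's top within 6 mm, within 0.13 rad of upright), the gauge still hangs in the other slot, and the strip has sprung back (z of burnisher in the frame of holder between 0.009 and 0.021 m and angle between each of burnisher, gauge's own z axis and vertical below 0.13 rad and y of burnisher in the frame of holder between -0.008 and 0.008 m and (x of burnisher in the frame of holder between -0.048 and -0.028 m or x of burnisher in the frame of holder between 0.028 and 0.048 m) and linear speed of burnisher below 0.02 m/s and value of joint strip below 0.001 m and z of gauge in the frame of holder between 0.009 and 0.021 m and y of gauge in the frame of holder between -0.008 and 0.008 m); the robot touches nothing.
It fails at once if the nose leaves the strip or lands midway (within 60 mm of seam middle, under 12 mm high, strip not pressed 0.5 mm) (horizontal distance between burnisher and seam_mid below 0.06 m and z of burnisher in the frame of seam_mid below 0.012 m and value of joint strip below 0.0005 m).
It fails at once if the nose runs along the pressed seam faster than 100 mm/s (horizontal distance between burnisher and seam_mid below 0.06 m and value of joint strip above 0.001 m and z of burnisher in the frame of seam_mid below 0.012 m and linear speed of burnisher above 0.1 m/s).
It fails at once if the strip is pressed more than 7 mm (bottomed) (value of joint strip above 0.007 m).
It fails at once if the gauge is moved more than 20 mm or tipped (distance of gauge from where it was at the start of the episode above 0.02 m or angle between gauge's own z axis and vertical above 0.35 rad).
It fails at once if the cups or the lids are moved more than 30 mm or tipped ((distance of cup_stack from where it was at the start of the episode above 0.03 m or angle between cup_stack's own z axis and vertical above 0.35 rad) or (distance of lid_stack from where it was at the start of the episode above 0.03 m or angle between lid_stack's own z axis and vertical above 0.35 rad)).
It also fails if it takes over 67 s, if anything falls off the work surface, if the arm or the gripper's body presses on something with over 40 N, if the wrist force passes 120 N, or if a joint passes its speed limit or range.

## Working session

There is one attempt and no reset: what is moved stays moved. The work goes in short steps, Python scripts to look and compute and a tool call to move; the robot and the scene stay as the last step left them, time stands still between calls to the robot, and variables do not carry over. Pictures are saved under pics/ and viewed, about 8 in all and at most 12, crops included, and the job is handed in when it is done.

Besides the shell and the picture viewer there is one more tool, called after ">>>" as name(argument=value, ...), one argument or row to a line, values as JSON. apply_moves: Moves the arm, as the interface text tells. Its arguments: {"type":"object","properties":{"moves":{"type":"array","items":{"type":"array","items":{"type":"number"}}}},"required":["moves"]}

```bash
mkdir -p pics; python3 - <<'E'
from plant import manip
import cv2, numpy as np
np.set_printoptions(precision=4,suppress=True)
s=manip.state();print(s); print(manip.tcp_to_tips)
a=manip.grab_frame("scene");b=manip.grab_frame("side");w=manip.grab_frame("wrist")
cv2.imwrite("pics/scene.png",a);cv2.imwrite("pics/side.png",b);cv2.imwrite("pics/w0.png",w)
for n in("scene","side","wrist"):print(n,manip.calibration(n))
E
```

```text
{'time': 0.0, 'joint_pos': array([-1.435 ,  0.0534,  1.6143, -0.    ,  1.476 , -0.119 ]), 'joint_vel': array([ 0.0002, -0.    ,  0.0009,  0.0011,  0.0013,  0.0013]), 'joint_efforts': array([  0.0003, -39.3687, -37.0171,  -0.    ,   0.0071,   0.    ]), 'tool_pos': array([ 0.1574, -0.6042,  0.228 ]), 'tool_rot': array([ 0.0898, -0.0899,  0.7021, -0.7006]), 'contact_force': array([-0.2882, -0.1465, -0.0373]), 'ft_torque': array([-0.0148, -0.019 ,  0.0174]), 'gripper_width': 1.0012206939330224}
0.019
scene {'mtx': array([[498.8305,   0.    , 251.4642],
       [  0.    , 498.8305, 186.0952],
       [  0.    ,   0.    ,   1.    ]]), 'T': array([[-0.65  ,  0.4588, -0.6058,  1.311 ],
       [ 0.7596,  0.3685, -0.536 ,  0.6204],
       [-0.0227, -0.8085, -0.588 ,  0.7277],
       [ 0.    ,  0.    ,  0.    ,  1.    ]])}
side {'mtx': array([[388.4448,   0.    , 248.5423],
       [  0.    , 388.4448, 187.3411],
       [  0.    ,   0.    ,   1.    ]]), 'T': array([[ 0.9182, -0.1744,  0.3557,  0.2638],
       [-0.3954, -0.4582,  0.7961, -0.8018],
       [ 0.0242, -0.8716, -0.4896,  0.5526],
       [ 0.    ,  0.    ,  0.    ,  1.    ]])}
wrist {'mtx': array([[327.791 ,   0.    , 258.2833],
       [  0.    , 327.791 , 185.4708],
       [  0.    ,   0.    ,   1.    ]]), 'T_tool_cam': array([[ 0.0003,  0.9482,  0.3177, -0.0813],
       [ 0.0006, -0.3177,  0.9482, -0.1449],
       [ 1.    , -0.0001, -0.0006, -0.0006],
       [ 0.    ,  0.    ,  0.    ,  1.    ]])}
```

View pics/scene.png

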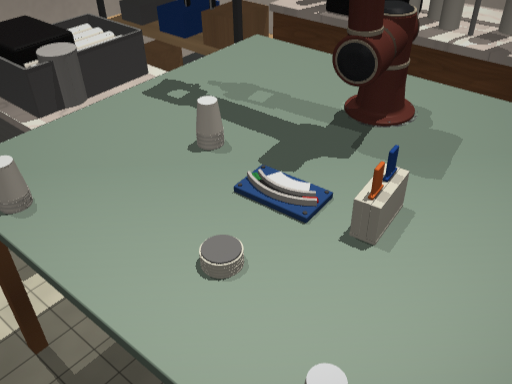

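View pics/side.png

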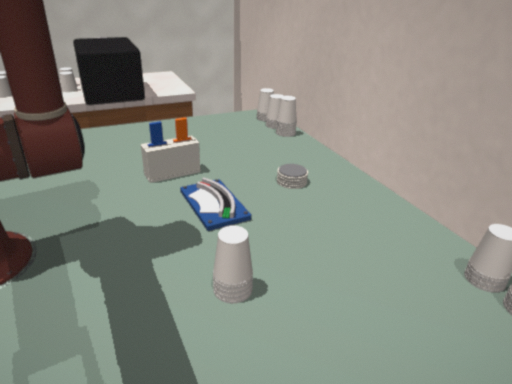

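The scene view shows the holder near (380,205) with the orange tool at (377,180) and the blue one at (391,163). The jig is near (283,190), with its green end at (257,176) and red end at (313,200). In the side view the blue handle is at (156,133), the jig at (214,202) and the green end at (226,213). I'll enlarge both for corner picking.

```bash
python3 - <<'E'
import cv2, numpy as np
a=cv2.imread("pics/scene.png");b=cv2.imread("pics/side.png")
def crop(i,x,y,w,h,s): 
    c=cv2.resize(i[y:y+h,x:x+w],None,fx=s,fy=s,interpolation=cv2.INTER_CUBIC)
    for k in range(0,w,10): cv2.putText(c,str(x+k),(k*s,8),0,.3,(0,255,255));cv2.line(c,(k*s,10),(k*s,14),(0,255,255))
    for k in range(0,h,10): cv2.putText(c,str(y+k),(0,k*s+3),0,.3,(0,255,255))
    return c
cv2.imwrite("pics/c1.png",crop(a,225,140,190,105,4))
cv2.imwrite("pics/c2.png",crop(b,130,110,130,120,5))
E
```

```text
(no output)
```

View pics/c1.png

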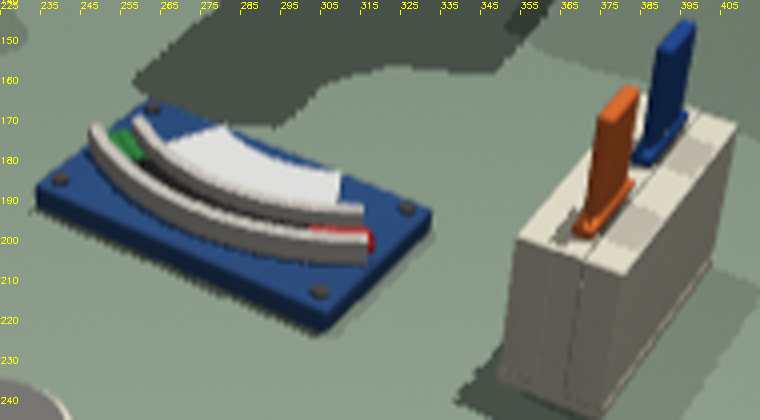

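View pics/c2.png

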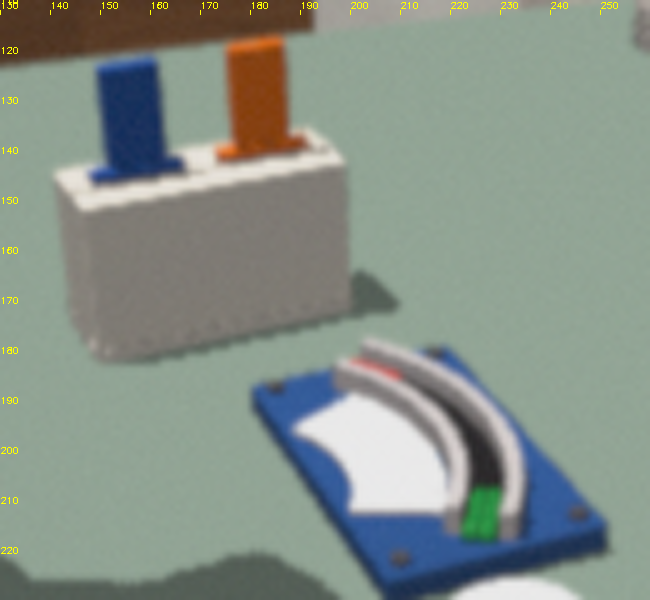

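```bash
cat > h.py <<'E'
import numpy as np
from plant import manip
from scipy.optimize import least_squares
from scipy.spatial.transform import Rotation as R
np.set_printoptions(precision=4,suppress=True)
C={n:manip.calibration(n) for n in("scene","side")}
def proj(n,P):
    c=C[n];T=c["T"];q=(np.atleast_2d(P)-T[:3,3])@T[:3,:3]; p=q@c["mtx"].T
    return p[:,:2]/p[:,2:]
def back(n,uv,z):
    c=C[n];T=c["T"];d=T[:3,:3]@np.linalg.solve(c["mtx"],[*uv,1]);return T[:3,3]+d*(z-T[2,3])/d[2]
def place(p,L):
    c,s=np.cos(p[2]),np.sin(p[2]);L=np.atleast_2d(L)
    return np.c_[p[0]+c*L[:,0]-s*L[:,1],p[1]+s*L[:,0]+c*L[:,1],L[:,2]+(p[3] if len(p)>3 else 0)]
def fit(obs,p0):
    f=lambda p:np.concatenate([(proj(n,place(p,l))-uv).ravel() for n,l,uv in obs])
    r=least_squares(f,p0,loss="soft_l1");return r.x,f(r.x).reshape(-1,2)
E
python3 - <<'E'
from h import *
J=[("scene",(60,-105),(234.5,186.75)),("scene",(-60,-105),(262.5,165)),("scene",(-60,105),(332.75,192.75)),("scene",(60,105),(305,219)),
("side",(-60,105),(180.8,187.6)),("side",(60,105),(220.4,180)),("side",(60,-105),(251,214)),("side",(-60,-105),(207,227.6))]
J=[(n,(a/1e3,b/1e3,.018),uv) for n,(a,b),uv in J]
for n,l,uv in J: print(n,l,back(n,uv,.018))
c=back("scene",(283,190),.018)
for p0 in([c[0],c[1],0],[c[0],c[1],0,0]):
  best=min((fit(J,[*p0[:2],y,*p0[3:]]) for y in(0,1.6,3.1,-1.6)),key=lambda r:abs(r[1]).sum());print("jig",best[0],"\n",best[1])
H=[("scene",0,(354,200)),("scene",1,(381,208.5)),("scene",2,(409.25,170.5)),("side",2,(141,145.2)),("side",3,(146.4,152)),("side",0,(199.2,142.4)),("side",1,(193,136))]
for n,k,uv in H: print(n,k,back(n,uv,.1))
for sg in(1,-1):
  cs=[(-80,30*sg,100),(-80,-30*sg,100),(80,-30*sg,100),(80,30*sg,100)]
  O=[(n,np.array(cs[k])/1e3,uv) for n,k,uv in H]
  c=back("scene",(381,190),.1)
  for z in([],[0]):
   best=min((fit(O,[c[0],c[1],y,*z]) for y in(0,1.6,3.1,-1.6)),key=lambda r:abs(r[1]).sum());print("holder",sg,best[0],"\n",best[1])
E
```

```text
scene (0.06, -0.105, 0.018) [ 0.6077 -0.0568  0.018 ]
scene (-0.06, -0.105, 0.018) [ 0.4922 -0.0642  0.018 ]
scene (-0.06, 0.105, 0.018) [0.4799 0.1406 0.018 ]
scene (0.06, 0.105, 0.018) [0.5997 0.1462 0.018 ]
side (-0.06, 0.105, 0.018) [0.4751 0.1331 0.018 ]
side (0.06, 0.105, 0.018) [0.593  0.1363 0.018 ]
side (0.06, -0.105, 0.018) [ 0.604  -0.0601  0.018 ]
side (-0.06, -0.105, 0.018) [ 0.4835 -0.0761  0.018 ]
jig [0.5417 0.0387 0.0414] 
 [[-1.6662 -1.3779]
 [ 0.1836 -1.6284]
 [ 0.7679 -0.4243]
 [ 0.6012 -0.5625]
 [ 0.0698 -1.4495]
 [ 0.2535 -1.7346]
 [ 1.3262  0.5822]
 [ 0.0839 -1.9036]]
jig [ 0.5405  0.0378  0.0436 -0.0039] 
 [[-1.5603 -0.3903]
 [ 0.1281 -0.6752]
 [ 0.6015  0.4402]
 [ 0.6141  0.3183]
 [-0.2426  0.0107]
 [-0.0991 -0.3688]
 [ 1.051   2.1097]
 [-0.1213 -0.253 ]]
scene 0 [0.5697 0.2433 0.1   ]
scene 1 [0.5601 0.2995 0.1   ]
scene 2 [0.4016 0.282  0.1   ]
side 2 [0.3994 0.2743 0.1   ]
side 3 [0.4051 0.221  0.1   ]
side 0 [0.5632 0.2368 0.1   ]
side 1 [0.5601 0.2919 0.1   ]
holder 1 [0.4834 0.2609 3.253 ] 
 [[-0.4917 -1.4288]
 [ 0.2186 -0.1099]
 [ 0.1724 -0.2405]
 [-0.0735 -1.0205]
 [ 0.6714 -0.2699]
 [ 0.6586 -0.5245]
 [-0.9029 -0.8623]]
holder 1 [ 0.4826  0.2608  3.2532 -0.0019] 
 [[-0.4376 -0.8733]
 [ 0.2312  0.4415]
 [ 0.1261  0.3104]
 [-0.2534 -0.3544]
 [ 0.4854  0.4191]
 [ 0.4532  0.1231]
 [-1.1007 -0.2349]]
holder -1 [0.4824 0.2655 2.6036] 
 [[  3.7859   0.5588]
 [-36.8056 -24.0735]
 [  0.1376  -0.8493]
 [ -0.7558  -0.7758]
 [  1.1785 -15.2013]
 [ -0.2484  -1.7823]
 [  0.9035  12.5333]]
holder -1 [ 0.4811  0.2646  2.5962 -0.0035] 
 [[  3.318    1.3031]
 [-37.0164 -23.3474]
 [  0.0093   0.1872]
 [ -1.016    0.4302]
 [  1.0647 -14.0305]
 [ -0.5073  -0.4466]
 [  0.48    13.9192]]
```

```bash
cat >> h.py <<'E'
def rot(s): q=s["tool_rot"];return R.from_quat([q[1],q[2],q[3],q[0]]).as_matrix()
def target(yaw):  # tool y down, tool z horizontal at angle yaw
    z=np.array([np.cos(yaw),np.sin(yaw),0]);y=np.array([0,0,-1.]);return np.c_[np.cross(y,z),y,z]
def delta(pos,yaw):
    s=manip.state();A=rot(s);B=target(yaw)
    return (A.T@(np.array(pos)-s["tool_pos"]))*1e3, np.degrees(R.from_matrix(A.T@B).as_rotvec())
E
python3 - <<'E'
from h import *
s=manip.state();print(rot(s))
hy=0.1114+np.pi/2
for y in(hy,hy+np.pi): print(delta((.47,.10,.27),y))
print(back("scene",(209,145),0),back("side",(234,285),0),back("scene",(222,262),0))
E
```

```text
[[-0.9677 -0.0002  0.2521]
 [-0.2521  0.0017 -0.9677]
 [-0.0002 -1.     -0.0017]]
(array([-479.9994,  -40.669 , -602.8326]), array([  -0.0085, -171.7819,   -0.1481]))
(array([-479.9994,  -40.669 , -602.8326]), array([ 0.0986,  8.2181, -0.0056]))
[ 0.487  -0.2635  0.    ] [ 0.4798 -0.2601  0.    ] [0.8009 0.0823 0.    ]
```

>>> apply_moves(
  moves=[
    [-1, -30, -5, -37.7, 0, 0, 0],
    [-1, -30, -5, -37.7, 0, 0, 0],
    [-1, -30, -5, -37.7, 0, 0, 0],
    [-1, -30, -5, -37.7, 0, 0, 0],
    [-1, -30, -5, -37.7, 0, 0, 0],
    [-1, -30, -5, -37.7, 0, 0, 0],
    [-1, -30, -5, -37.7, 0, 0, 0],
    [-1, -30, -5, -37.7, 0, 0, 0],
    [-1, -30, 0, -37.7, 0, 0, 0],
    [-1, -30, 0, -37.7, 0, 0, 0],
    [-1, -30, 0, -37.7, 0, 0, 0],
    [-1, -30, 0, -37.7, 0, 0, 0],
    [-1, -30, 0, -37.7, 0, 0, 0],
    [-1, -30, 0, -37.7, 0, 0, 0],
    [-1, -30, 0, -37.7, 0, 0, 0],
    [-1, -30, 0, -37.5, 0, 0, 0],
    [-1, 0, 0, 0, 0.1, 8.2, 0],
    [-1, 0, 0, 0, 0, 0, 0],
  ],
)

```text
time: 1.95
tool_pos: [0.4699, 0.101, 0.2685]
tool_rot: [-0.04, 0.041, -0.705, 0.707]
contact_force: [0.2, 0.1, -0.1]
gripper_width: 1.005
```

```bash
cat >> h.py <<'E'
import cv2
def wrist(name):
    import json
    s=manip.state();w=manip.grab_frame("wrist");cv2.imwrite(f"pics/{name}.png",w)
    T=np.eye(4);T[:3,:3]=rot(s);T[:3,3]=s["tool_pos"];c=manip.calibration("wrist")
    np.savez(f"pics/{name}.npz",T=T@c["T_tool_cam"],mtx=c["mtx"]);return w,s
def load(name):
    d=np.load(f"pics/{name}.npz");C[name]={"T":d["T"],"mtx":d["mtx"]}
E
python3 - <<'E'
from h import *
w,s=wrist("w1");print(s["tool_pos"],s["time"]);cv2.imwrite("pics/w1x.png",cv2.resize(w,(800,600),interpolation=cv2.INTER_CUBIC))
print(delta((.47,.10,.27),.1114+1.5*np.pi))
E
```

```text
[0.4699 0.101  0.2685] 1.95
(array([-0.192 , -1.3159,  0.1382]), array([-0.1076,  0.2322,  0.0587]))
```

View pics/w1x.png

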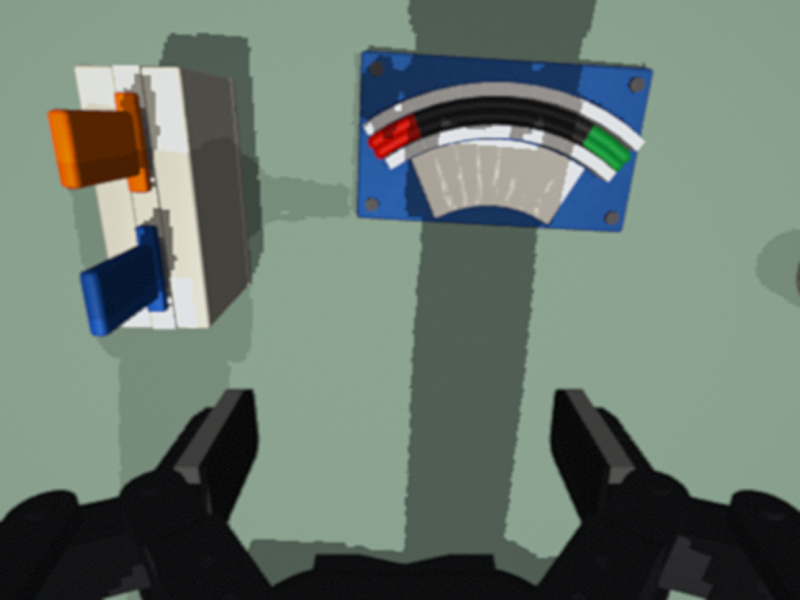

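Wrist view w1x (scaled 1.5625 times): the holder's top corners are at (75,67), (180,68) and (209,327), and the blue shoulder is centred at (151,269). The jig's corners are at (361,51), (652,70), (622,231) and (358,216). The red end is at (379,150) and the green end at (625,158).

```bash
python3 - <<'E'
from h import *
load("w1");k=1.5625
J=[((60,105),(361,51)),((60,-105),(652,70)),((-60,-105),(622,231)),((-60,105),(358,216))]
Jw=[("w1",(a/1e3,b/1e3,.018),np.array(uv)/k) for (a,b),uv in J]
J2=[("scene",(60,-105),(234.5,186.75)),("scene",(-60,-105),(262.5,165)),("scene",(-60,105),(332.75,192.75)),("scene",(60,105),(305,219)),
("side",(-60,105),(180.8,187.6)),("side",(60,105),(220.4,180)),("side",(-60,-105),(207,227.6))]
J2=[(n,(a/1e3,b/1e3,.018),uv) for n,(a,b),uv in J2]
for nm,O in(("w",Jw),("all",Jw+J2)):
  p,r=fit(O,[.54,.038,.04]);print("jig",nm,p,r[:4].round(1).tolist(),np.hypot(*r.T).max())
a=np.array([.64,-.64]);L=np.c_[-.125+.15*np.cos(a),.15*np.sin(a),[.026]*2]
p,_=fit(Jw,[.54,.038,.04]);print("pred strip ends px*k",proj("w1",place(p,L))*k)
H=[((-80,30),(180,68)),((-80,-30),(75,67)),((80,30),(209,327))]
Hw=[("w1",(a/1e3,b/1e3,.1),np.array(uv)/k) for (a,b),uv in H]
Hw+=[("w1",(-.08,.03,0),np.array((233,80))/k)]
cs=[(-80,30),(-80,-30),(80,-30),(80,30)]
H2=[("scene",0,(354,200)),("scene",1,(381,208.5)),("scene",2,(409.25,170.5)),("side",2,(141,145.2)),("side",3,(146.4,152)),("side",0,(199.2,142.4)),("side",1,(193,136))]
H2=[(n,(cs[i][0]/1e3,cs[i][1]/1e3,.1),uv) for n,i,uv in H2]
for nm,O in(("w",Hw),("all",Hw+H2)):
  p,r=fit(O,[.48,.26,3.25]);print("hold",nm,p,r[:4].round(1).tolist(),"blue",place(p,(.038,0,.1)))
print("shoulder",back("w1",np.array((151,269))/k,.108),"bluetop",back("w1",np.array((94,300))/k,.170),back("scene",(225+672/4,140+27/4),.17),back("side",(130+128/5,110+62/5),.17))
E
```

```text
jig w [0.538  0.0379 0.0569] [[-0.5, -0.7], [2.1, -0.9], [0.4, 1.9], [-1.6, 1.8]] 2.4369600346948586
jig all [0.5394 0.0377 0.0525] [[-0.0, -2.5], [2.7, -1.7], [0.5, 1.2], [-1.6, 0.3]] 3.247714700122451
pred strip ends px*k [[377.7362 147.0112]
 [620.8908 161.5114]]
hold w [0.48   0.2609 3.2395] [[-0.1, -0.1], [-1.3, -0.7], [0.3, 1.9], [1.3, 0.1]] blue [[0.4422 0.2572 0.1   ]]
hold all [0.4805 0.2607 3.2408] [[0.1, -0.7], [-1.2, -1.2], [0.7, 1.5], [1.4, -0.4]] blue [[0.4427 0.2569 0.1   ]]
shoulder [0.4443 0.2562 0.108 ] bluetop [0.4462 0.256  0.17  ] [0.4426 0.2531 0.17  ] [0.4445 0.2564 0.17  ]
```

```bash
python3 - <<'E'
from h import *
print(delta((.4435,.2565,.27),.105+1.5*np.pi))
E
```

```text
(array([   8.1035,   -1.6046, -158.3724]), array([-0.1078,  0.5989,  0.0584]))
```

>>> apply_moves(
  moves=[
    [-1, 2, 0, -40, -0.1, 0.6, 0.06],
    [-1, 2, 0, -40, 0, 0, 0],
    [-1, 2, 0, -40, 0, 0, 0],
    [-1, 2, 0, -38.4, 0, 0, 0],
    [-1, 0, 25, 0, 0, 0, 0],
    [-1, 0, 25, 0, 0, 0, 0],
    [-1, 0, 25, 0, 0, 0, 0],
    [-1, 0, 25, 0, 0, 0, 0],
    [-1, 0, 15, 0, 0, 0, 0],
    [-1, 0, 10, 0, 0, 0, 0],
    [-1, 0, 0, 0, 0, 0, 0],
    [-1, 0, 0, 0, 0, 0, 0],
  ],
)

```text
time: 3.2
tool_pos: [0.4465, 0.2564, 0.1452]
tool_rot: [0.037, -0.035, 0.706, -0.706]
contact_force: [-0.1, 0.4, -0.1]
gripper_width: 0.999
```

```bash
python3 - <<'E'
from h import *
w,s=wrist("w2");print(s["tool_pos"],s["contact_force"],delta((.4435,.2565,.143),.105+1.5*np.pi));cv2.imwrite("pics/w2x.png",cv2.resize(w,(800,600),interpolation=cv2.INTER_CUBIC))
E
```

```text
[0.4465 0.2564 0.1452] [-0.0769  0.4132 -0.147 ] (array([ 3.2518,  2.5851, -0.2202]), array([ 0.0381, -0.2158, -0.1998]))
```

View pics/w2x.png

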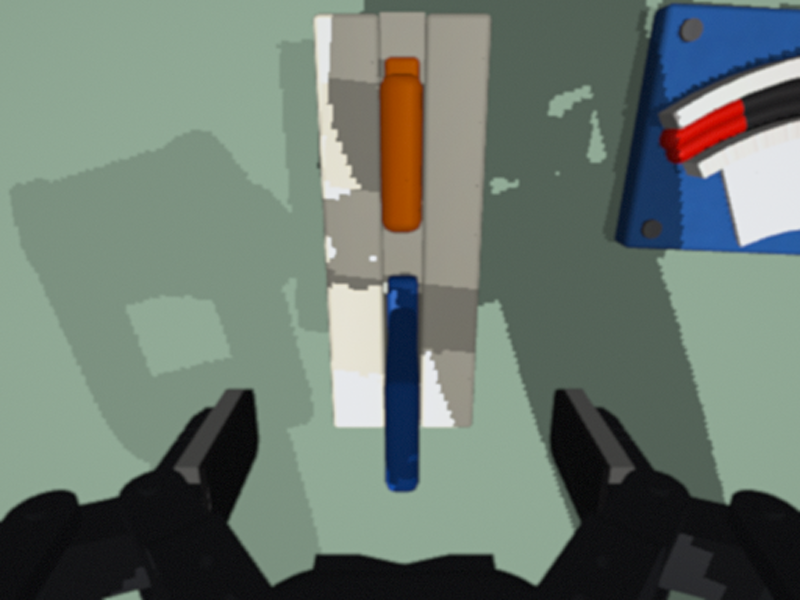

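The blue handle sits centred between the open jaws at column 402, well aligned. The colour change at row 383 is the near end of its top face and row 490 is the far end.

```bash
python3 - <<'E'
from h import *
load("w2");k=1.5625
for v in(383,490):print(back("w2",(402/k,v/k),.17))
print("shoulder end",back("w2",(402/k,277/k),.108),C["w2"]["T"][:3,3])
print("gauge top",back("w2",(402/k,232/k),.17))
E
```

```text
[0.4614 0.2589 0.17  ]
[0.4274 0.2555 0.17  ]
shoulder end [0.4716 0.2602 0.108 ] [0.5269 0.265  0.2903]
gauge top [0.5016 0.263  0.17  ]
```

>>> apply_moves(
  moves=[
    [-1, 1.5, 2, 0, 0, 0, 0],
    [1, 0, 0, 0, 0, 0, 0],
    [1, 0, 0, 0, 0, 0, 0],
    [1, 0, 0, 0, 0, 0, 0],
    [1, 0, 0, 0, 0, 0, 0],
    [1, 0, 0, 0, 0, 0, 0],
    [1, 0, 0, 0, 0, 0, 0],
    [1, 0, 0, 0, 0, 0, 0],
    [1, 0, 0, 0, 0, 0, 0],
  ],
)

```text
time: 4.15
tool_pos: [0.4445, 0.2564, 0.1423]
tool_rot: [0.036, -0.035, 0.706, -0.706]
contact_force: [-0.1, 0.9, 1.6]
gripper_width: 0.108
```

>>> apply_moves(
  moves=[
    [1, 0, -4, 0, 0, 0, 0],
    [1, 0, -8, 0, 0, 0, 0],
    [1, 0, -12, 0, 0, 0, 0],
    [1, 0, -15, 0, 0, 0, 0],
    [1, 0, -15, 0, 0, 0, 0],
    [1, 0, -15, 0, 0, 0, 0],
    [1, 0, -15, 0, 0, 0, 0],
    [1, 0, -15, 0, 0, 0, 0],
    [1, 0, -15, 0, 0, 0, 0],
    [1, 0, -10, 0, 0, 0, 0],
    [1, 0, -6, 0, 0, 0, 0],
    [1, 0, 0, 0, 0, 0, 0],
    [1, 0, 0, 0, 0, 0, 0],
  ],
)

```text
time: 5.45
tool_pos: [0.4439, 0.2562, 0.2715]
tool_rot: [-0.036, 0.036, -0.706, 0.706]
contact_force: [0.3, 0.0, -1.3]
gripper_width: 0.106
```

```bash
cat >> h.py <<'E'
JIG=[.539,.0378,.055]
def arc(a,z=.025,off=0):
    return place(JIG,np.c_[-.125+(.15+off)*np.cos(a),(.15+off)*np.sin(a),z])[0]
E
python3 - <<'E'
from h import *
w,s=wrist("w3");print(s["tool_pos"],s["contact_force"]);cv2.imwrite("pics/w3x.png",cv2.resize(w,(800,600),interpolation=cv2.INTER_CUBIC))
a=arc(-.60);print(a,delta((a[0],a[1],s["tool_pos"][2]),.105+1.5*np.pi))
load("w3");print("pred nose px",proj("w3",s["tool_pos"]-[0,0,.1273])*1.5625)
E
```

```text
[0.4439 0.2562 0.2715] [ 0.2767  0.0024 -1.3034]
[ 0.5425 -0.0468  0.025 ] (array([-67.5748,  -0.255 , 311.361 ]), array([-0.0243, -0.222 ,  0.0259]))
pred nose px [[404.7793 272.7639]]
```

View pics/w3x.png

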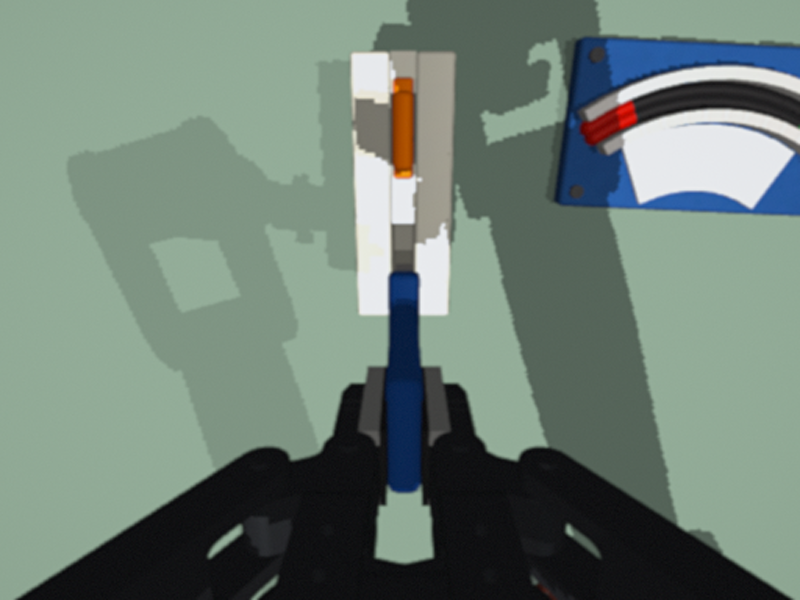

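The tool is held upright and clear of the holder, and the gauge is undisturbed. Next I go above the green end.

>>> apply_moves(
  moves=[
    [1, -3, 0, 15, 0, 0, 0],
    [1, -7, 0, 32, 0, -0.2, 0],
    [1, -10, 0, 45, 0, 0, 0],
    [1, -10, 0, 45, 0, 0, 0],
    [1, -10, 0, 45, 0, 0, 0],
    [1, -10, 0, 45, 0, 0, 0],
    [1, -9, 0, 40, 0, 0, 0],
    [1, -6, 0, 29.4, 0, 0, 0],
    [1, -2.6, 0, 15, 0, 0, 0],
    [1, 0, 20, 0, 0, 0, 0],
    [1, 0, 30, 0, 0, 0, 0],
    [1, 0, 25, 0, 0, 0, 0],
    [1, 0, 5, 0, 0, 0, 0],
    [1, 0, 0, 0, 0, 0, 0],
    [1, 0, 0, 0, 0, 0, 0],
    [1, 0, 0, 0, 0, 0, 0],
  ],
)

```text
time: 7.1
tool_pos: [0.5449, -0.0464, 0.1943]
tool_rot: [-0.039, 0.036, -0.706, 0.706]
contact_force: [0.5, -1.2, -1.2]
gripper_width: 0.106
```

```bash
python3 - <<'E'
from h import *
k=1.5625
w,s=wrist("w4");print(s["time"],s["tool_pos"],s["contact_force"]);load("w4")
a=arc(-.60);print(a,delta((a[0],a[1],s["tool_pos"][2]),.105+1.5*np.pi))
print("pred nose px",proj("w4",s["tool_pos"]-[0,0,.1273])*k)
print("pred ends",proj("w4",[arc(.64,.026),arc(-.64,.026)])*k)
b=manip.grab_frame("side");cv2.imwrite("pics/side2.png",b)
u=proj("side",arc(-.5))[0];x,y=int(u[0])-40,int(u[1])-45
print("side: crop",x,y,"nose pred in crop",(proj("side",s["tool_pos"]-[0,0,.1273])[0]-[x,y])*5,"strip",(proj("side",[arc(-.64,.026),arc(-.43,.026),arc(0,.026)])-[x,y])*5)
c=cv2.resize(b[y:y+70,x:x+70],(350,350),interpolation=cv2.INTER_CUBIC)
o=np.zeros((600,800,3),np.uint8);o[:350,450:800]=c;o[:337,:450]=cv2.resize(w,(450,337),interpolation=cv2.INTER_AREA)
a=manip.grab_frame("scene");cv2.imwrite("pics/scene2.png",a);u=proj("scene",arc(-.4))[0];x,y=int(u[0])-40,int(u[1])-30
o[350:600,450:800]=cv2.resize(a[y:y+50,x:x+70],(350,250),interpolation=cv2.INTER_CUBIC)
print("scene crop",x,y,(proj("scene",s["tool_pos"]-[0,0,.1273])[0]-[x,y])*5,"strip",(proj("scene",[arc(-.64,.026),arc(-.43,.026),arc(0,.026)])-[x,y])*5)
cv2.imwrite("pics/m4.png",o)
E
```

```text
7.1 [ 0.5449 -0.0464  0.1943] [ 0.4551 -1.2018 -1.247 ]
[ 0.5425 -0.0468  0.025 ] (array([ 2.4404, -0.1462,  0.1203]), array([-0.0533, -0.0049, -0.2372]))
pred nose px [[404.617  273.6778]]
pred ends [[127.7077 251.1255]
 [412.1177 264.7681]]
side: crop 186 165 nose pred in crop [204.6299 169.8415] strip [[197.9304 248.985 ]
 [205.7019 214.8162]
 [181.9449 151.726 ]]
scene crop 220 150 [170.7048  50.6043] strip [[171.3079 111.1251]
 [195.6592 144.4947]
 [284.6499 202.5418]]
```

View pics/m4.png

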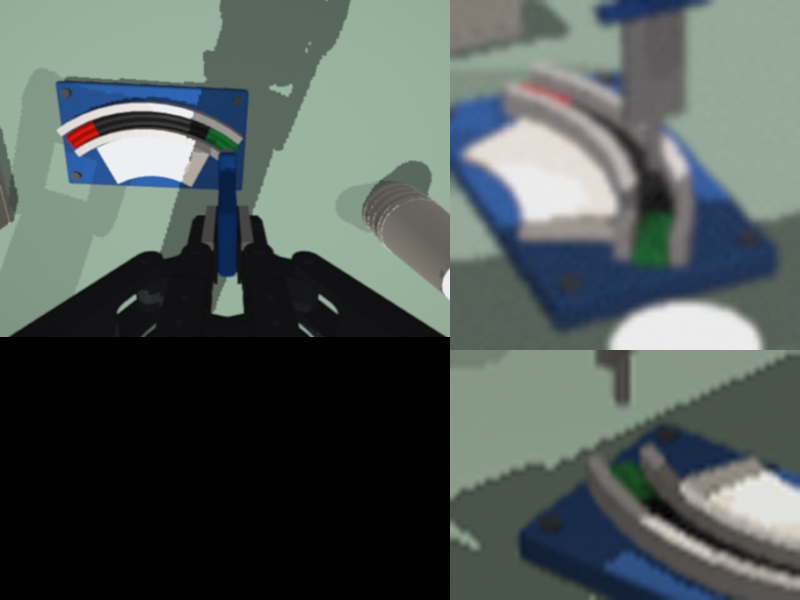

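The mosaic shows the nose above the strip where predicted: side crop (204,172) against a predicted (205,170), scene crop (173,55) against (171,51). I'll refine the jig pose from the red and green blob centroids.

```bash
python3 - <<'E'
from h import *
def blob(im,c):
    h=cv2.cvtColor(im,cv2.COLOR_BGR2HSV)
    m=cv2.inRange(h,(50,150,50),(75,255,255)) if c=="g" else cv2.inRange(h,(0,200,60),(4,255,255))|cv2.inRange(h,(176,200,60),(180,255,255))
    n,l,st,ce=cv2.connectedComponentsWithStats(m);i=1+np.argmax(st[1:,4]);return ce[i],st[i].tolist()
obs=[];A={"g":-.535,"r":.535}
loc=lambda a:np.array([-.125+.15*np.cos(a),.15*np.sin(a),.0245])
for n in("w1","w3","w4","scene","side"):
    im=cv2.imread(f"pics/{n}.png")
    if n[0]=="w":load(n)
    for c in "gr":
        if (n,c) in(("w3","g"),("w4","g")):continue
        u,st=blob(im,c);print(n,c,u,st,"res",proj(n,place(JIG,loc(A[c])))[0]-u, "xy",back(n,u,.0245)[:2],place(JIG,loc(A[c]))[0,:2]);obs.append((n,loc(A[c]),u))
p,r=fit([o for o in obs if o[0][0]=="w"],JIG);print("wrist",p,r.tolist())
p,r=fit(obs,JIG);print("all",p,r.tolist())
E
```

```text
w1 g [387.7226  94.0793] [373, 80, 30, 29, 429] res [-0.4812 -0.07  ] xy [ 0.5472 -0.0389] [ 0.5472 -0.0383]
w1 r [252.4274  86.8133] [236, 73, 34, 28, 482] res [ 1.4015 -1.0947] xy [0.5375 0.1158] [0.5388 0.1144]
w3 r [389.7911  78.6561] [372, 65, 36, 27, 474] res [ 1.8585 -1.9614] xy [0.5365 0.116 ] [0.5388 0.1144]
w4 r [ 93.6804 153.268 ] [76, 139, 37, 29, 582] res [ 1.252  -0.9317] xy [0.5378 0.1157] [0.5388 0.1144]
scene g [256.2143 175.6071] [252, 173, 9, 7, 28] res [0.1591 0.4997] xy [ 0.5458 -0.04  ] [ 0.5472 -0.0383]
scene r [317.  200.5] [317, 199, 1, 4, 4] res [-7.7221 -2.3695] xy [0.5351 0.1333] [0.5388 0.1144]
side g [225.9815 212.5741] [223, 208, 7, 10, 54] res [ 0.7248 -0.7155] xy [ 0.5444 -0.0407] [ 0.5472 -0.0383]Traceback (most recent call last):
  File "<stdin>", line 13, in <module>
  File "<stdin>", line 5, in blob
    return _wrapfunc(a, 'argmax', axis=axis, out=out, **kwds)
    return bound(*args, **kwds)
ValueError: attempt to get argmax of an empty sequence
```

```bash
sed -i 's/^JIG=.*/JIG=[.538,.0377,.058]/' h.py; python3 - <<'E'
from h import *
a=arc(-.60);s=manip.state();print(a,s["tool_pos"],delta((a[0],a[1],.025+.1273),.105+1.5*np.pi))
E
```

```text
[ 0.5417 -0.0469  0.025 ] [ 0.5445 -0.0465  0.1936] (array([ 3.0033, 41.2842,  0.124 ]), array([-0.0407, -0.0122, -0.1904]))
```

>>> apply_moves(
  moves=[
    [1, 2.5, 6, 0, 0, 0, 0],
    [1, 0, 10, 0, 0, 0, 0],
    [1, 0, 10, 0, 0, 0, 0],
    [1, 0, 6, 0, 0, 0, 0],
    [1, 0, 3, 0, 0, 0, 0],
    [1, 0, 1, 0, 0, 0, 0],
    [1, 0, 0, 0, 0, 0, 0],
    [1, 0, 0, 0, 0, 0, 0],
    [1, 0, 0, 0, 0, 0, 0],
    [1, 0, 0, 0, 0, 0, 0],
  ],
)

```text
time: 8.25
tool_pos: [0.5416, -0.0467, 0.1566]
tool_rot: [-0.038, 0.036, -0.706, 0.706]
contact_force: [0.8, 0.6, -0.7]
gripper_width: 0.102
```

```bash
python3 - <<'E'
from h import *
for i in range(3):
  s=manip.state();a=arc(-.60);print(s["tool_pos"],s["contact_force"],s["ft_torque"],delta((a[0],a[1],.025+.1273),.105+1.5*np.pi))
E
```

```text
[ 0.5416 -0.0467  0.1566] [ 0.7579  0.5766 -0.6787] [-0.0138 -0.014  -0.0058] (array([-0.0416,  4.2744,  0.2351]), array([-0.0102, -0.0179, -0.1025]))
[ 0.5416 -0.0467  0.1566] [ 0.7579  0.5766 -0.6787] [-0.0138 -0.014  -0.0058] (array([-0.0416,  4.2744,  0.2351]), array([-0.0102, -0.0179, -0.1025]))
[ 0.5416 -0.0467  0.1566] [ 0.7579  0.5766 -0.6787] [-0.0138 -0.014  -0.0058] (array([-0.0416,  4.2744,  0.2351]), array([-0.0102, -0.0179, -0.1025]))
```

>>> apply_moves(
  moves=[
    [1, 0, 1, 0, 0, 0, 0],
    [1, 0, 1, 0, 0, 0, 0],
    [1, 0, 1, 0, 0, 0, 0],
    [1, 0, 1, 0, 0, 0, 0],
    [1, 0, 0, 0, 0, 0, 0],
    [1, 0, 0, 0, 0, 0, 0],
    [1, 0, 0, 0, 0, 0, 0],
  ],
)

```text
time: 8.95
tool_pos: [0.5415, -0.0467, 0.1524]
tool_rot: [0.037, -0.037, 0.706, -0.706]
contact_force: [-0.7, 0.3, 0.3]
gripper_width: 0.101
```

>>> apply_moves(
  moves=[
    [1, 0, 1, 0, 0, 0, 0],
    [1, 0, 0, 0, 0, 0, 0],
    [1, 0, 0, 0, 0, 0, 0],
  ],
)

```text
time: 9.25
tool_pos: [0.5416, -0.0467, 0.1514]
tool_rot: [-0.038, 0.036, -0.706, 0.706]
contact_force: [-0.2, 2.0, 0.7]
gripper_width: 0.105
```

>>> apply_moves(
  moves=[
    [1, 0, 1, 0, 0, 0, 0],
    [1, 0, 0, 0, 0, 0, 0],
    [1, 0, 0, 0, 0, 0, 0],
  ],
)

```text
time: 9.55
tool_pos: [0.5416, -0.0467, 0.1504]
tool_rot: [-0.038, 0.036, -0.706, 0.706]
contact_force: [-0.4, -1.0, 2.3]
gripper_width: 0.106
```

>>> apply_moves(
  moves=[
    [1, 0, 1, 0, 0, 0, 0],
    [1, 0, 0, 0, 0, 0, 0],
    [1, 0, 0, 0, 0, 0, 0],
  ],
)

```text
time: 9.85
tool_pos: [0.5416, -0.0467, 0.1494]
tool_rot: [-0.038, 0.036, -0.706, 0.706]
contact_force: [-0.6, -0.2, 2.9]
gripper_width: 0.106
```

>>> apply_moves(
  moves=[
    [1, 0, 0.8, 0, 0, 0, 0],
    [1, 0, 0, 0, 0, 0, 0],
    [1, 0, 0, 0, 0, 0, 0],
    [1, 0, 0, 0, 0, 0, 0],
  ],
)

```text
time: 10.25
tool_pos: [0.5416, -0.0467, 0.1486]
tool_rot: [-0.038, 0.036, -0.706, 0.706]
contact_force: [-1.1, 0.6, 3.5]
gripper_width: 0.105
```

```bash
python3 - <<'E'
from h import *
f=[]
a=manip.grab_frame("scene");cv2.imwrite("pics/scene3.png",a);f.append(manip.state()["contact_force"])
b=manip.grab_frame("side");cv2.imwrite("pics/side3.png",b);f.append(manip.state()["contact_force"])
print(np.array(f))
o=np.zeros((360,720,3),np.uint8)
u=proj("side",arc(-.5))[0];x,y=int(u[0])-22,int(u[1])-25
o[:,:360]=cv2.resize(b[y:y+45,x:x+45],(360,360),interpolation=cv2.INTER_CUBIC)
u=proj("scene",arc(-.5))[0];x,y=int(u[0])-22,int(u[1])-25
o[:,360:]=cv2.resize(a[y:y+45,x:x+45],(360,360),interpolation=cv2.INTER_CUBIC)
cv2.imwrite("pics/m5.png",o)
# stroke plan: tool-frame deltas for 0.06 steps... 
A=rot(manip.state());s=manip.state()
th=np.arange(-.60,.61,.02);P=np.array([arc(t) for t in th]);d=np.diff(P,axis=0)@A*1e3
print(s["tool_pos"],arc(-.6));print(np.round(d[:,[0,1,2]],2).tolist())
E
```

```text
[[-0.6183 -0.2861  3.1737]
 [ 0.0061  1.459   4.1073]]
[ 0.5416 -0.0467  0.1485] [ 0.5417 -0.0469  0.025 ]
[[-1.78, 0.0, -2.41], [-1.74, 0.0, -2.45], [-1.69, 0.0, -2.48], [-1.64, 0.0, -2.51], [-1.59, 0.0, -2.55], [-1.53, 0.0, -2.58], [-1.48, 0.0, -2.61], [-1.43, 0.0, -2.64], [-1.38, 0.0, -2.67], [-1.32, 0.0, -2.69], [-1.27, 0.0, -2.72], [-1.21, 0.0, -2.74], [-1.16, 0.0, -2.77], [-1.1, 0.0, -2.79], [-1.05, 0.0, -2.81], [-0.99, 0.0, -2.83], [-0.93, 0.0, -2.85], [-0.88, 0.0, -2.87], [-0.82, 0.0, -2.89], [-0.76, 0.0, -2.9], [-0.7, 0.0, -2.92], [-0.65, 0.0, -2.93], [-0.59, 0.0, -2.94], [-0.53, 0.0, -2.95], [-0.47, 0.0, -2.96], [-0.41, 0.0, -2.97], [-0.35, 0.0, -2.98], [-0.29, 0.0, -2.99], [-0.23, -0.0, -2.99], [-0.17, -0.0, -3.0], [-0.11, -0.0, -3.0], [-0.05, -0.0, -3.0], [0.01, -0.0, -3.0], [0.07, -0.0, -3.0], [0.13, -0.0, -3.0], [0.19, -0.0, -2.99], [0.25, -0.0, -2.99], [0.31, -0.0, -2.98], [0.37, -0.0, -2.98], [0.43, -0.0, -2.97], [0.49, -0.0, -2.96], [0.55, -0.0, -2.95], [0.61, -0.0, -2.94], [0.66, -0.0, -2.93], [0.72, -0.0, -2.91], [0.78, -0.0, -2.9], [0.84, -0.0, -2.88], [0.9, -0.0, -2.86], [0.95, -0.0, -2.84], [1.01, -0.0, -2.82], [1.07, -0.0, -2.8], [1.12, -0.0, -2.78], [1.18, -0.0, -2.76], [1.23, -0.0, -2.74], [1.29, -0.0, -2.71], [1.34, -0.0, -2.68], [1.39, -0.0, -2.66], [1.45, -0.0, -2.63], [1.5, -0.0, -2.6], [1.55, -0.0, -2.57]]
```

View pics/m5.png

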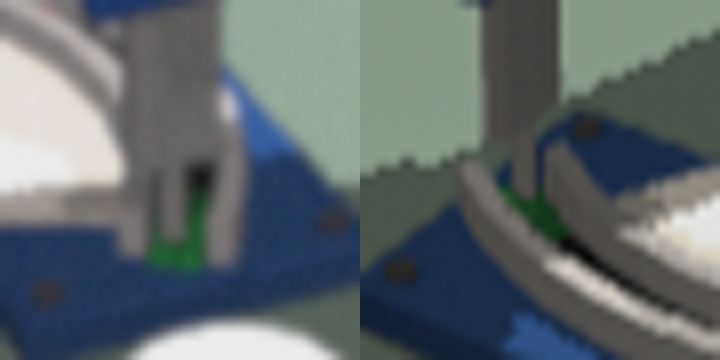

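The nose is between the rails on the green end, and the force is about 4.5 N net, which matches roughly 3.6 mm of sink. I start the stroke.

>>> apply_moves(
  moves=[
    [1, -1.8, 0, -2.4, 0, 0, 0],
    [1, -1.75, 0, -2.45, 0, 0, 0],
    [1, -1.7, 0, -2.5, 0, 0, 0],
    [1, -1.65, 0, -2.5, 0, 0, 0],
    [1, -1.6, 0, -2.55, 0, 0, 0],
    [1, -1.55, 0, -2.6, 0, 0, 0],
    [1, -1.5, 0, -2.6, 0, 0, 0],
    [1, -1.45, 0, -2.65, 0, 0, 0],
    [1, -1.4, 0, -2.65, 0, 0, 0],
    [1, -1.3, 0, -2.7, 0, 0, 0],
  ],
)

```text
time: 11.35
tool_pos: [0.5545, -0.0192, 0.1484]
tool_rot: [0.037, -0.037, 0.706, -0.706]
contact_force: [0.2, -1.8, 3.9]
gripper_width: 0.104
```

```bash
cat >> h.py <<'E'
def seam(t):
    s=manip.state();a=arc(t);print(s["time"],s["tool_pos"],s["contact_force"],delta((a[0],a[1],.1485),.105+1.5*np.pi))
    q=(s["tool_pos"][:2]-place(JIG,(-.125,0,0))[0,:2]);print("r",np.hypot(*q),"ang",np.arctan2(q[1],q[0])-JIG[2])
E
python3 -c "
from h import *
seam(-.4)"
```

```text
11.35 [ 0.5545 -0.0192  0.1484] [ 0.2323 -1.8345  3.8507] (array([ 0.0185, -0.0511,  0.6339]), array([ 0.0153, -0.0195, -0.0707]))
r 0.1497440886494218 ang -0.39612839814222567
```

>>> apply_moves(
  moves=[
    [1, -1.25, 0, -2.7, 0, 0, 0],
    [1, -1.2, 0, -2.75, 0, 0, 0],
    [1, -1.15, 0, -2.75, 0, 0, 0],
    [1, -1.1, 0, -2.8, 0, 0, 0],
    [1, -1.05, 0, -2.8, 0, 0, 0],
    [1, -1, 0, -2.85, 0, 0, 0],
    [1, -0.95, 0, -2.85, 0, 0, 0],
    [1, -0.9, 0, -2.85, 0, 0, 0],
    [1, -0.8, 0, -2.9, 0, 0, 0],
    [1, -0.75, 0, -2.9, 0, 0, 0],
  ],
)

```text
time: 12.35
tool_pos: [0.5616, 0.0098, 0.1485]
tool_rot: [0.037, -0.037, 0.706, -0.706]
contact_force: [1.9, -3.7, 4.1]
gripper_width: 0.1
```

```bash
python3 -c "
from h import *
seam(-.2)"
```

```text
12.35 [0.5616 0.0098 0.1485] [ 1.9448 -3.6699  4.0733] (array([ 0.0007, -0.029 ,  0.5541]), array([ 0.0047, -0.0163, -0.0784]))
r 0.1498663957548015 ang -0.19641309076396318
```

>>> apply_moves(
  moves=[
    [1, -0.7, 0, -2.9, 0, 0, 0],
    [1, -0.65, 0, -2.95, 0, 0, 0],
    [1, -0.6, 0, -2.95, 0, 0, 0],
    [1, -0.55, 0, -2.95, 0, 0, 0],
    [1, -0.45, 0, -2.95, 0, 0, 0],
    [1, -0.4, 0, -2.95, 0, 0, 0],
    [1, -0.35, 0, -3, 0, 0, 0],
    [1, -0.3, 0, -3, 0, 0, 0],
    [1, -0.25, 0, -3, 0, 0, 0],
    [1, -0.15, 0, -3, 0, 0, 0],
  ],
)

```text
time: 13.35
tool_pos: [0.5629, 0.0396, 0.1485]
tool_rot: [-0.037, 0.037, -0.706, 0.706]
contact_force: [2.2, -3.0, 3.9]
gripper_width: 0.102
```

```bash
python3 -c "
from h import *
seam(0);print(manip.state()['ft_torque'])
o=np.zeros((360,720,3),np.uint8)
for i,n in enumerate(('side','scene')):
    b=manip.grab_frame(n);u=proj(n,arc(0))[0];x,y=int(u[0])-22,int(u[1])-27
    o[:,i*360:i*360+360]=cv2.resize(b[y:y+45,x:x+45],(360,360),interpolation=cv2.INTER_CUBIC)
cv2.imwrite('pics/m6.png',o)"
```

```text
13.35 [0.5629 0.0396 0.1485] [ 2.1712 -2.9729  3.9493] (array([-0.0284, -0.0198,  0.4464]), array([-0.0195, -0.0168, -0.0782]))
r 0.14995151694404893 ang 0.0029650520941580105
[-0.713  -0.508  -0.0493]
```

View pics/m6.png

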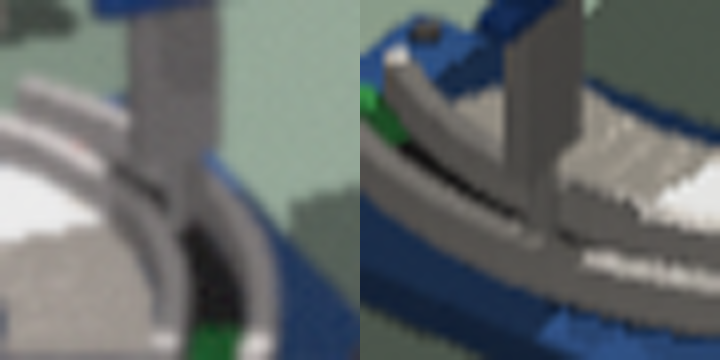

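The pin rides slightly toward the inner rail, and the force of +2.2 N in x pushes it outward. I ease the path 1.5 mm outward over the next rows.

>>> apply_moves(
  moves=[
    [1, -0.45, 0, -2.95, 0, 0, 0],
    [1, -0.4, 0, -2.95, 0, 0, 0],
    [1, -0.3, 0, -2.95, 0, 0, 0],
    [1, -0.2, 0, -2.95, 0, 0, 0],
    [1, -0.1, 0, -2.95, 0, 0, 0],
    [1, 0.1, 0, -2.95, 0, 0, 0],
    [1, 0.2, 0, -3, 0, 0, 0],
  ],
)

```text
time: 14.15
tool_pos: [0.5615, 0.0604, 0.1483]
tool_rot: [0.037, -0.037, 0.706, -0.706]
contact_force: [0.6, -1.9, 3.1]
gripper_width: 0.106
```

```bash
python3 -c "
from h import *
seam(.14);print(manip.state()['ft_torque'])"
```

```text
14.15 [0.5615 0.0604 0.1483] [ 0.6056 -1.9252  3.1217] (array([ 1.3077, -0.1914,  0.329 ]), array([ 0.0059, -0.0164, -0.0313]))
r 0.15133287818383023 ang 0.14135961616290027
[-0.7237 -0.2168  0.0282]
```

>>> apply_moves(
  moves=[
    [1, 0.25, 0, -2.98, 0, 0, 0],
    [1, 0.3, 0, -2.98, 0, 0, 0],
    [1, 0.4, 0, -2.97, 0, 0, 0],
    [1, 0.45, 0, -2.96, 0, 0, 0],
    [1, 0.55, 0, -2.95, 0, 0, 0],
    [1, 0.6, 0, -2.94, 0, 0, 0],
    [1, 0.65, 0, -2.93, 0, 0, 0],
    [1, 0.7, 0, -2.91, 0, 0, 0],
    [1, 0.8, 0, -2.9, 0, 0, 0],
    [1, 0.85, 0, -2.88, 0, 0, 0],
  ],
)

```text
time: 15.15
tool_pos: [0.5531, 0.0891, 0.1484]
tool_rot: [0.037, -0.037, 0.706, -0.706]
contact_force: [0.6, -2.1, 3.0]
gripper_width: 0.11
```

```bash
python3 -c "
from h import *
seam(.34);print(manip.state()['ft_torque'])"
```

```text
15.15 [0.5531 0.0891 0.1484] [ 0.587  -2.1014  3.0225] (array([ 1.6403, -0.0548,  0.3412]), array([ 0.0089, -0.0179, -0.0646]))
r 0.15166905921827278 ang 0.3390266809440397
[-0.6884 -0.1379  0.0048]
```

>>> apply_moves(
  moves=[
    [1, 0.9, 0, -2.86, 0, 0, 0],
    [1, 0.95, 0, -2.84, 0, 0, 0],
    [1, 1, 0, -2.82, 0, 0, 0],
    [1, 1.05, 0, -2.8, 0, 0, 0],
    [1, 1.15, 0, -2.8, 0, 0, 0],
    [1, 1.2, 0, -2.75, 0, 0, 0],
    [1, 1.25, 0, -2.75, 0, 0, 0],
    [1, 1.3, 0, -2.7, 0, 0, 0],
    [1, 1.35, 0, -2.7, 0, 0, 0],
    [1, 1.4, 0, -2.65, 0, 0, 0],
    [1, 1.45, 0, -2.65, 0, 0, 0],
    [1, 1.5, 0, -2.6, 0, 0, 0],
    [1, 1.55, 0, -2.6, 0, 0, 0],
    [1, 0, 0, 0, 0, 0, 0],
    [1, 0, 0, 0, 0, 0, 0],
    [1, 0, 0, 0, 0, 0, 0],
  ],
)

```text
time: 16.75
tool_pos: [0.5331, 0.123, 0.1482]
tool_rot: [0.037, -0.037, 0.707, -0.706]
contact_force: [-1.0, -0.3, 3.6]
gripper_width: 0.104
```

```bash
python3 -c "
from h import *
seam(.60)
o=np.zeros((360,720,3),np.uint8)
for i,n in enumerate(('side','scene')):
    b=manip.grab_frame(n);u=proj(n,arc(.6))[0];x,y=int(u[0])-22,int(u[1])-27
    o[:,i*360:i*360+360]=cv2.resize(b[y:y+45,x:x+45],(360,360),interpolation=cv2.INTER_CUBIC)
cv2.imwrite('pics/m7.png',o)"
```

```text
16.75 [0.5331 0.123  0.1482] [-0.9571 -0.3207  3.6219] (array([ 1.2758, -0.2877,  0.6682]), array([ 0.0817, -0.0211, -0.0046]))
r 0.15143683206249986 ang 0.5993288163115589
```

View pics/m7.png

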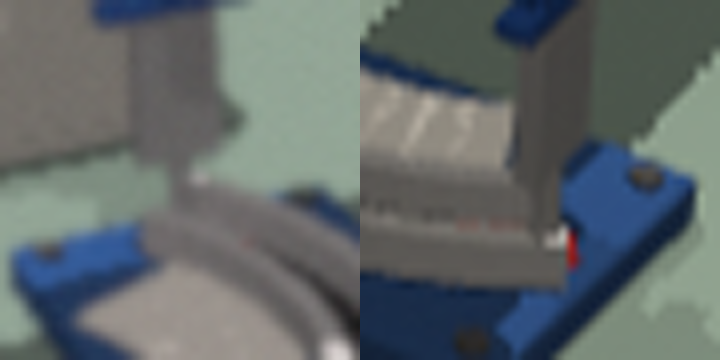

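The nose is still pressed near the red end, about 4.5 N net. I lift off straight up and go back above the slot.

>>> apply_moves(
  moves=[
    [1, 0, -4, 0, 0, 0, 0],
    [1, 0, -8, 0, 0, 0, 0],
    [1, 0, -15, 0, 0, 0, 0],
    [1, 0, -20, 0, 0, 0, 0],
    [1, 0, -25, 0, 0, 0, 0],
    [1, 0, -25, 0, 0, 0, 0],
    [1, 0, -15, 0, 0, 0, 0],
    [1, 0, -11, 0, 0, 0, 0],
    [1, 0, 0, 0, 0, 0, 0],
    [1, 0, 0, 0, 0, 0, 0],
  ],
)

```text
time: 17.85
tool_pos: [0.5331, 0.1224, 0.2706]
tool_rot: [0.037, -0.037, 0.706, -0.706]
contact_force: [0.4, -0.2, -1.9]
gripper_width: 0.099
```

```bash
python3 -c "
from h import *
print(delta((.4443,.2564,.2715),.103+1.5*np.pi), manip.state()['tool_pos'])"
```

```text
(array([  74.2685,   -0.9219, -142.5551]), array([0.0011, 0.0939, 0.0041])) [0.5331 0.1224 0.2706]
```

>>> apply_moves(
  moves=[
    [1, 12, 0, -10, 0, 0, 0],
    [1, 20, 0, -20, 0, 0, 0],
    [1, 22, -1, -25, 0, 0, 0],
    [1, 15, 0, -30, 0, 0, 0],
    [1, 5.3, 0, -27, 0, 0, 0],
    [1, 0, 0, -20, 0, 0, 0],
    [1, 0, 0, -10.5, 0, 0, 0],
    [1, 0, 0, 0, 0, 0, 0],
    [1, 0, 0, 0, 0, 0, 0],
    [1, 0, 0, 0, 0, 0, 0],
  ],
)

```text
time: 18.85
tool_pos: [0.4447, 0.2556, 0.272]
tool_rot: [-0.037, 0.036, -0.706, 0.706]
contact_force: [-0.8, -0.2, -1.4]
gripper_width: 0.106
```

```bash
python3 - <<'E'
from h import *
w,s=wrist("w5");print(delta((.4439,.2562,.2715),.103+1.5*np.pi), s['tool_pos'],s["gripper_width"])
w3=cv2.imread("pics/w3.png")
o=np.zeros((600,800,3),np.uint8)
f=lambda im:cv2.resize(im[120:340,170:350],(360,440)[:2],interpolation=cv2.INTER_CUBIC)
o[:300,:245]=cv2.resize(w3[120:340,170:350],(245,300));o[:300,250:495]=cv2.resize(w[120:340,170:350],(245,300))
N=np.array(s["tool_pos"])-[0,0,.1273]
for i,n in enumerate(("side","scene")):
    b=manip.grab_frame(n);u=proj(n,N+[0,0,.02])[0];x,y=int(u[0])-25,int(u[1])-25
    o[300*i:300*i+300,500:800]=cv2.resize(b[y:y+50,x:x+50],(300,300),interpolation=cv2.INTER_CUBIC)
    p=(proj(n,[N,N+[0,0,.085]])-[x,y])*6;print(n,"nose, shoulder pred",p+[500,300*i])
cv2.imwrite("pics/m8.png",o)
# handle axis in wrist: blue mask row centroids
for im,nm in((w3,"w3"),(w,"w5")):
    h=cv2.cvtColor(im,cv2.COLOR_BGR2HSV);m=cv2.inRange(h,(105,150,30),(125,255,255));m[:, :220]=0;m[:,300:]=0
    ys,xs=np.nonzero(m);print(nm,ys.min(),ys.max(),[xs[ys==v].mean().round(1) for v in(180,200,230,260,290,310)])
E
```

```text
(array([ 0.7969,  0.6359, -0.6566]), array([-0.0167,  0.0255, -0.0459])) [0.4447 0.2556 0.272 ] 0.10584034370475663
side nose, shoulder pred [[659.3735 191.6367]
 [642.2893  16.1543]]
scene nose, shoulder pred [[643.5083 502.0606]
 [679.3873 290.6089]]
w3 174 314 [np.float64(258.0), np.float64(258.0), np.float64(258.0), np.float64(258.0), np.float64(258.0), np.float64(258.5)]
w5 174 314 [np.float64(258.0), np.float64(258.0), np.float64(258.0), np.float64(258.0), np.float64(258.0), np.float64(258.0)]
```

View pics/m8.png

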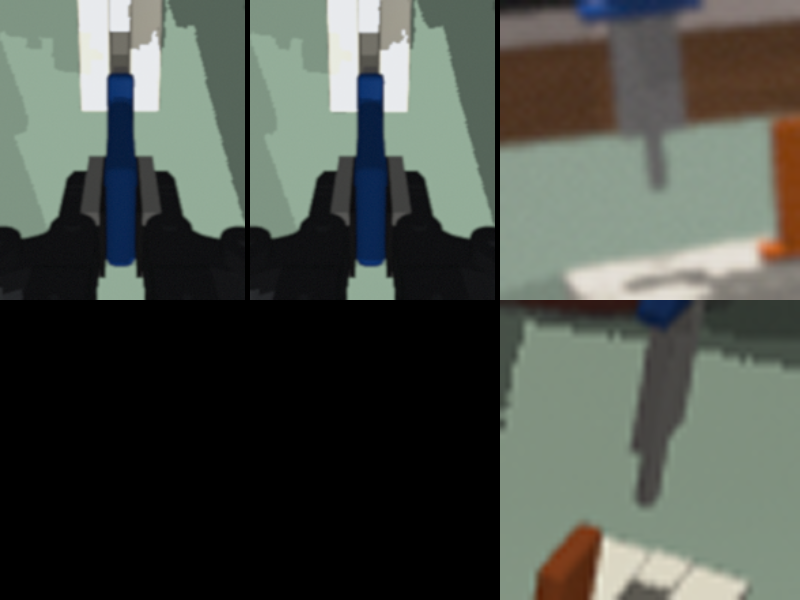

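The wrist views before and after the stroke match (blue mask rows 174–314, column 258), so the grip hasn't slipped. I correct by 0.8 mm and 0.7 mm and lower it.

>>> apply_moves(
  moves=[
    [1, 0.8, 0, -0.7, 0, 0, 0],
    [1, 0, 8, 0, 0, 0, 0],
    [1, 0, 12, 0, 0, 0, 0],
    [1, 0, 12, 0, 0, 0, 0],
    [1, 0, 8, 0, 0, 0, 0],
    [1, 0, 6, 0, 0, 0, 0],
    [1, 0, 6, 0, 0, 0, 0],
    [1, 0, 6, 0, 0, 0, 0],
    [1, 0, 6, 0, 0, 0, 0],
    [1, 0, 6, 0, 0, 0, 0],
    [1, 0, 0, 0, 0, 0, 0],
    [1, 0, 0, 0, 0, 0, 0],
  ],
)

```text
time: 20.2
tool_pos: [0.4438, 0.257, 0.2023]
tool_rot: [0.037, -0.037, 0.706, -0.706]
contact_force: [0.2, -0.4, -0.4]
gripper_width: 0.102
```

>>> apply_moves(
  moves=[
    [1, 0, 6, 0, 0, 0, 0],
    [1, 0, 6, 0, 0, 0, 0],
    [1, 0, 6, 0, 0, 0, 0],
    [1, 0, 6, 0, 0, 0, 0],
    [1, 0, 6, 0, 0, 0, 0],
    [1, 0, 6, 0, 0, 0, 0],
    [1, 0, 6, 0, 0, 0, 0],
    [1, 0, 6, 0, 0, 0, 0],
    [1, 0, 3, 0, 0, 0, 0],
    [1, 0, 0, 0, 0, 0, 0],
    [1, 0, 0, 0, 0, 0, 0],
  ],
)

```text
time: 21.3
tool_pos: [0.444, 0.2571, 0.1515]
tool_rot: [0.037, -0.037, 0.706, -0.706]
contact_force: [0.5, 0.2, -1.4]
gripper_width: 0.099
```

```bash
python3 -c "
from h import *
print(delta((.4439,.2562,.1423),.103+1.5*np.pi), manip.state()['tool_pos'])"
```

```text
(array([0.1772, 9.162 , 0.8744]), array([ 0.0043,  0.0986, -0.0792])) [0.444  0.2571 0.1515]
```

>>> apply_moves(
  moves=[
    [1, 0, 3, 0.3, 0, 0, 0],
    [1, 0, 2, 0, 0, 0, 0],
    [1, 0, 1.5, 0, 0, 0, 0],
    [1, 0, 1, 0, 0, 0, 0],
    [1, 0, 1, 0, 0, 0, 0],
    [1, 0, 0, 0, 0, 0, 0],
    [1, 0, 0, 0, 0, 0, 0],
  ],
)

```text
time: 22.0
tool_pos: [0.4439, 0.2567, 0.1428]
tool_rot: [0.037, -0.037, 0.706, -0.706]
contact_force: [-0.4, 0.1, -1.5]
gripper_width: 0.107
```

>>> apply_moves(
  moves=[
    [0.7, 0, 0.3, 0, 0, 0, 0],
    [0.5, 0, 0, 0, 0, 0, 0],
    [0.2, 0, 0, 0, 0, 0, 0],
    [-0.2, 0, 0, 0, 0, 0, 0],
    [-0.6, 0, 0, 0, 0, 0, 0],
    [-1, 0, 0, 0, 0, 0, 0],
    [-1, 0, 0, 0, 0, 0, 0],
    [-1, 0, 0, 0, 0, 0, 0],
    [-1, 0, -10, 0, 0, 0, 0],
    [-1, 0, -20, 0, 0, 0, 0],
    [-1, 0, -30, 0, 0, 0, 0],
    [-1, 0, -30, 0, 0, 0, 0],
    [-1, 0, -30, 0, 0, 0, 0],
    [-1, 0, -10, 0, 0, 0, 0],
    [-1, 0, 0, 0, 0, 0, 0],
    [-1, 0, 0, 0, 0, 0, 0],
  ],
)

```text
time: 23.6
tool_pos: [0.4433, 0.2565, 0.2712]
tool_rot: [-0.037, 0.037, -0.706, 0.706]
contact_force: [0.2, -0.2, -0.2]
gripper_width: 1.001
```

```bash
python3 - <<'E'
from h import *
b=manip.grab_frame("side");a=manip.grab_frame("scene");s=manip.state();print(s["tool_pos"],s["gripper_width"])
o=np.zeros((360,750,3),np.uint8)
o[:,:375]=cv2.resize(b[110:182,133:208],(375,360),interpolation=cv2.INTER_CUBIC)
o[:,375:]=cv2.resize(a[140:245,310:419],(375,360),interpolation=cv2.INTER_CUBIC)
cv2.imwrite("pics/m9.png",o)
a0=cv2.imread("pics/side.png")
def cen(im,hr,box):
    x,y,w,h=box;H=cv2.cvtColor(im[y:y+h,x:x+w],cv2.COLOR_BGR2HSV);m=cv2.inRange(H,(hr[0],150,30),(hr[1],255,255));q=np.argwhere(m);return q.mean(0)[::-1]+[x,y],q.min(0),q.max(0),len(q)
print("burn",cen(a0,(105,125),(135,110,70,45)),cen(b,(105,125),(135,110,70,45)))
print("gauge",cen(a0,(5,18),(165,110,40,45)),cen(b,(5,18),(165,110,40,45)))
c0=cv2.imread("pics/scene.png")
print("scene burn",cen(c0,(105,125),(370,140,45,50)),cen(a,(105,125),(370,140,45,50)))
E
```

```text
[0.4429 0.2563 0.2702] 0.9992556393690284
burn (array([155.8803, 133.594 ]), array([12, 14]), array([35, 29]), 234) (array([155.7888, 133.5474]), array([13, 14]), array([35, 29]), 232)
gauge (array([180.7309, 127.8036]), array([0, 0]), array([31, 25]), 275) (array([180.5741, 128.0111]), array([0, 0]), array([31, 24]), 270)
scene burn (array([391.1923, 162.8231]), array([ 5, 13]), array([40, 28]), 260) (array([391.2984, 163.0659]), array([ 5, 13]), array([40, 28]), 258)
```

The viewer's limit is reached, but the blob centroids show the burnisher and gauge within 0.3 px of where they started. I'm handing in.

```bash
python3 -c "
from plant import manip
print(manip.job_done())"
```

```text
the job is handed in; nothing more can be done
None
```

I drew the burnisher up out of its slot and pressed its nose on the green end. I pulled it along the strip to the red end in one stroke at about 3 cm/s, lifted off and hung it back in its slot. I handed the job in at about 24 s; it reports no verdict.

**Pressing:** The upward force was about 4 to 5 N net at each of the seven checks along the stroke. With the tool height that gives about 3.5 mm of sink, so the strip was neither free nor bottomed. I had no direct reading of the strip itself.

**Correction on the way:** At the middle the nose was riding slightly towards the inner rail, with about 2 N of side force. I eased the path 1.5 mm outward for the rest of the stroke, and the side force fell to about 0.6 N at the next two checks.

**Last checks:** The grip had not slipped during the stroke. In the side camera the burnisher and gauge are within 0.3 pixel of where they started, and in the scene camera so is the burnisher. The gripper is open and well above the holder.

**Not checked:**
- I could not view the final picture because the limit of 12 was reached, so the end state rests on those pixel measurements.
- I did not measure the cups and lids again; the arm passed clear of them.
- I did not check that the strip sprang back after lift-off.

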